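Change the drive flanges on three grinder hubs

TASK

Throw the clamp lever over to release before lifting any plate, then drop every worn plate (dark, red block) into the red scrap crate and fit one fresh plate (bright, blue block) on each of the three hubs, turned so that its holes line up, fully home and flat over the studs. When all three are home, swing the lever back to clamped, and leave the other things on the bench where they are.

Things in the scene. Friction and masses are not known exactly. Their poses are not given: they have to be found in the camera images.
- hub_a: fixed dark steel hub, round, 120 mm wide, 30 mm high, with three upright brass studs 12 mm thick on a 38 mm radius at 0 (its +x), 120, 240 degrees, standing 22 mm above its face, top 8 mm tapered to 5 mm. Origin: centre of its foot, z up. A plate fits in any of the three ways round.
- hub_a_face (a point): centre of the top face of hub_a, 30 mm above the table; the underside of a seated plate lies on it, so the plate's origin is then here
- hub_b: fixed dark steel hub, round, 120 mm wide, 30 mm high, with three upright brass studs 12 mm thick on a 38 mm radius at 0 (its +x), 120, 240 degrees, standing 22 mm above its face, top 8 mm tapered to 5 mm. Origin: centre of its foot, z up. A plate fits in any of the three ways round.
- hub_b_face (a point): centre of the top face of hub_b, 30 mm above the table; the underside of a seated plate lies on it, so the plate's origin is then here
- hub_c: fixed dark steel hub, round, 120 mm wide, 30 mm high, with three upright brass studs 12 mm thick on a 38 mm radius at 0 (its +x), 120, 240 degrees, standing 22 mm above its face, top 8 mm tapered to 5 mm. Origin: centre of its foot, z up. A plate fits in any of the three ways round.
- hub_c_face (a point): centre of the top face of hub_c, 30 mm above the table; the underside of a seated plate lies on it, so the plate's origin is then here
- worn_a: WORN: dark, red block: flange 110 mm wide, 12 thick, 0.3-0.6 kg; three 18 mm holes on a 38 mm radius at 0 (its +x), 120, 240 degrees. Central grip block on top, 46 mm (x) by 32 mm (y), 45 mm tall (top 57 mm above underside): close the fingers along y, above the studs. Origin: centre of underside, z up through the block. May start on hub_a, may be absent.
- worn_b: WORN: dark, red block: flange 110 mm wide, 12 thick, 0.3-0.6 kg; three 18 mm holes on a 38 mm radius at 0 (its +x), 120, 240 degrees. Central grip block on top, 46 mm (x) by 32 mm (y), 45 mm tall (top 57 mm above underside): close the fingers along y, above the studs. Origin: centre of underside, z up through the block. May start on hub_b, may be absent.
- worn_c: WORN: dark, red block: flange 110 mm wide, 12 thick, 0.3-0.6 kg; three 18 mm holes on a 38 mm radius at 0 (its +x), 120, 240 degrees. Central grip block on top, 46 mm (x) by 32 mm (y), 45 mm tall (top 57 mm above underside): close the fingers along y, above the studs. Origin: centre of underside, z up through the block. May start on hub_c, may be absent.
- fresh_a: FRESH: bright aluminium, blue block: flange 110 mm wide, 12 thick, 0.3-0.6 kg; three 18 mm holes on a 38 mm radius at 0 (its +x), 120, 240 degrees. Central grip block on top, 46 mm (x) by 32 mm (y), 45 mm tall (top 57 mm above underside): close the fingers along y, above the studs. Origin: centre of underside, z up through the block. Starts flat on the bench.
- fresh_b: FRESH: bright aluminium, blue block: flange 110 mm wide, 12 thick, 0.3-0.6 kg; three 18 mm holes on a 38 mm radius at 0 (its +x), 120, 240 degrees. Central grip block on top, 46 mm (x) by 32 mm (y), 45 mm tall (top 57 mm above underside): close the fingers along y, above the studs. Origin: centre of underside, z up through the block. Starts flat on the bench.
- fresh_c: FRESH: bright aluminium, blue block: flange 110 mm wide, 12 thick, 0.3-0.6 kg; three 18 mm holes on a 38 mm radius at 0 (its +x), 120, 240 degrees. Central grip block on top, 46 mm (x) by 32 mm (y), 45 mm tall (top 57 mm above underside): close the fingers along y, above the studs. Origin: centre of underside, z up through the block. Starts flat on the bench.
- scrap_crate: fixed red open crate, 260 mm (its x) by 170 mm (its y), 70 mm high, walls and floor 5 mm. Origin: centre of its underside
- clamp_base: green block 70 x 50 x 25 mm fixed to the bench, which carries the clamp lever. Origin: centre of its underside; its +x is the way the lever swings to release
- clamp (a joint): clamp lever (steel rod 10 mm thick with a yellow ball 26 mm wide), hinged along the block's y, 22 mm above the bench; 0 = clamped, leaning 0.5 rad to the block's -x; 1.0 = released, leaning 0.5 rad to its +x. Light (about 1 N at the ball); it stays where it is left; push the ball from the side
- clamp_tip (a point): centre of the lever's yellow ball, 100 mm from the hinge (its centre about 110 mm above the bench at either end, 122 mm midway; ball 26 mm wide)
- bush_a: loose bystander: steel bush, 48 mm wide, 45 mm high; origin under its centre
- bush_b: loose bystander: as bush_a
- bush_c: loose bystander: as bush_a
- wrench: loose bystander: steel wrench, 190 mm long, lying along its x
- bore_gauge: loose bystander: bore gauge with a dial, 250 mm long, lying along its x
- oil: loose bystander: yellow oil bottle, 60 mm wide, 160 mm high; origin under its centre
Things that resemble listed ones, but are neither listed nor needed, are in the scene too. Leave any orange look-alike of the fresh_a alone. What is shaped like the clamp_base but purple is not meant.

How it is judged:
On the way, in this order (a step that is already met when the one before it is completed fails the run):
1. the clamp lever is thrown over to released (joint above 0.8) while the worn plates are still where they started and the fresh ones down on the bench (value of joint clamp above 0.8 rad and distance of each of worn_a, worn_b, worn_c from where it was at the start of the episode below 0.03 m and height (world z) of each of fresh_a, fresh_b, fresh_c below 0.02 m), for 0.2 s.
2. with the lever still released (above 0.6), every worn plate lies in the scrap crate and all fresh plates are home on the hubs (value of joint clamp above 0.6 rad and x of worn_a in the frame of scrap_crate between -0.125 and 0.125 m and y of worn_a in the frame of scrap_crate between -0.08 and 0.08 m and z of each of worn_a, worn_b, worn_c in the frame of scrap_crate below 0.12 m and linear speed of each of worn_a, worn_b, worn_c, fresh_a, fresh_b, fresh_c below 0.03 m/s and x of worn_b in the frame of scrap_crate between -0.125 and 0.125 m and y of worn_b in the frame of scrap_crate between -0.08 and 0.08 m and x of worn_c in the frame of scrap_crate between -0.125 and 0.125 m and y of worn_c in the frame of scrap_crate between -0.08 and 0.08 m and ((distance between fresh_a and hub_a_face below 0.007 m and angle between fresh_a's own z axis and vertical below 0.08 rad) or (distance between fresh_a and hub_b_face below 0.007 m and angle between fresh_a's own z axis and vertical below 0.08 rad) or (distance between fresh_a and hub_c_face below 0.007 m and angle between fresh_a's own z axis and vertical below 0.08 rad)) and ((distance between fresh_b and hub_a_face below 0.007 m and angle between fresh_b's own z axis and vertical below 0.08 rad) or (distance between fresh_b and hub_b_face below 0.007 m and angle between fresh_b's own z axis and vertical below 0.08 rad) or (distance between fresh_b and hub_c_face below 0.007 m and angle between fresh_b's own z axis and vertical below 0.08 rad)) and ((distance between fresh_c and hub_a_face below 0.007 m and angle between fresh_c's own z axis and vertical below 0.08 rad) or (distance between fresh_c and hub_b_face below 0.007 m and angle between fresh_c's own z axis and vertical below 0.08 rad) or (distance between fresh_c and hub_c_face below 0.007 m and angle between fresh_c's own z axis and vertical below 0.08 rad))), for 0.3 s.
At the end, for the whole second after the job is handed in: Lever clamped (below 0.2 rad); every worn plate's origin inside the crate's walls and under 120 mm above its underside; each fresh plate over the studs of a hub, its origin within 7 mm of the face's centre, tilted under 0.08 rad; plates at rest (under 30 mm/s) (value of joint clamp below 0.2 rad and x of worn_a in the frame of scrap_crate between -0.125 and 0.125 m and y of worn_a in the frame of scrap_crate between -0.08 and 0.08 m and z of each of worn_a, worn_b, worn_c in the frame of scrap_crate below 0.12 m and linear speed of each of worn_a, worn_b, worn_c, fresh_a, fresh_b, fresh_c below 0.03 m/s and x of worn_b in the frame of scrap_crate between -0.125 and 0.125 m and y of worn_b in the frame of scrap_crate between -0.08 and 0.08 m and x of worn_c in the frame of scrap_crate between -0.125 and 0.125 m and y of worn_c in the frame of scrap_crate between -0.08 and 0.08 m and ((distance between fresh_a and hub_a_face below 0.007 m and angle between fresh_a's own z axis and vertical below 0.08 rad) or (distance between fresh_a and hub_b_face below 0.007 m and angle between fresh_a's own z axis and vertical below 0.08 rad) or (distance between fresh_a and hub_c_face below 0.007 m and angle between fresh_a's own z axis and vertical below 0.08 rad)) and ((distance between fresh_b and hub_a_face below 0.007 m and angle between fresh_b's own z axis and vertical below 0.08 rad) or (distance between fresh_b and hub_b_face below 0.007 m and angle between fresh_b's own z axis and vertical below 0.08 rad) or (distance between fresh_b and hub_c_face below 0.007 m and angle between fresh_b's own z axis and vertical below 0.08 rad)) and ((distance between fresh_c and hub_a_face below 0.007 m and angle between fresh_c's own z axis and vertical below 0.08 rad) or (distance between fresh_c and hub_b_face below 0.007 m and angle between fresh_c's own z axis and vertical below 0.08 rad) or (distance between fresh_c and hub_c_face below 0.007 m and angle between fresh_c's own z axis and vertical below 0.08 rad))); the robot touches nothing.
It fails at once if another loose thing on the bench is moved by over 4 cm (distance of any of bush_a, bush_b, bush_c, wrench, bore_gauge, oil from where it was at the start of the episode above 0.04 m).
Of worn_a, worn_b, worn_c only 2 to 3 are there at a start; the rules pass over those that are not, and their reading is None.
At some moment in a run one of fresh_a, fresh_b, fresh_c may be knocked a few centimetres aside while the robot is not near it.
Once in a run the grip may slacken for a moment while it holds something.
It also fails if it takes over 210 s, if anything falls off the work surface, if the arm or the gripper's body presses on something with over 40 N, if the wrist force passes 120 N, or if a joint passes its speed limit or range.

ROBOT

A 7-joint arm with a two-finger parallel gripper is mounted at the origin on the work surface. World frame = base frame: x ahead of the robot, y to its left, z up, the work surface at z = 0. Lengths are in m, angles in rad, forces in N, time in s.
With the tool pointing down it reaches from about 0.4 to 0.875 m from the base axis. Payload 19.3 kg.
Tool frame: the origin (TCP) lies on the centre line of the jaws, within the pads' length; the fingertips stand 14 mm ahead of it and the grasp point (between the pads) lies 5 mm behind it (bot.tip_extent is the distance from the TCP to the fingertips, in m); z points along the fingers, y is the line along which they close (so a half turn about z gives the same grasp; the last joint's range is limited). The gripper opens to 85 mm and grips with 20 to 120 N. Pads are 22 mm wide; open, the fingers measure 114 mm over their backs; the gripper's body (76 mm by 85 mm) begins 54 mm behind the grasp point. The pads swing forward as they close: fully open they stand 13 mm farther back than shut.
Start: joints at [1.25, 0.521, -0.036, 1.599, 0.021, 1.021, -0.113], TCP at [0.155, -0.605, 0.245] pointing down, gripper open.
Joint ranges: [-2.91, 2.91], [-0.3, 2.13], [-1.5, 1.42], [0.17, 2.43], [-1.26, 4.41], [0.16, 1.93], [-2.52, 2.52]. Speed limits (rad/s): [1.89, 1.89, 2.39, 2.39, 3.01, 3.01, 3.01].

INTERFACE

Orientations are given as [roll, pitch, yaw] about the fixed x, y, z axes, in that order (R = Rz(yaw) Ry(pitch) Rx(roll)).
In Python, from workcell import monitor, grab_frame, camera_model, bot gives the robot as it stands.
- The arm moves only by the tool move_arm, never from a script. Its argument "moves" is a list of rows, each a list of 4 numbers: the shift along the world's x, y, z in mm, then the turn about the world's z in rad. A call has 1 to 12 rows; each row is the pose to reach, as a shift and turn from the pose commanded when the call began; what a row does not reach only later rows make up. A row lasts 1/8 s, in which the tool goes at most 62.5 mm and 10.7 degrees, less where a joint would pass 70% of its speed; a pose out of reach is approached as far as the arm can. A call with a gripper value outside its range is refused whole. "gripper" is the opening, from 0 (shut) to 1 (fully open), set as the call begins (left out, the last holds). The fingers move at their own pace and stop on an object; "newtons" is the grip in N (left out, the last holds). Time passes only in rows, so rows that repeat a pose let the fingers close. It gives the time, the measured TCP pose, the force, the opening and the grip force at its end, in the units of the state.
- monitor.observe(): the state, without advancing time (a new reading comes with each control period).
- grab_frame(name): name is "scene" or "top" or "wrist"; returns the picture (400x640x3 uint8, blue, green, red); there is no depth.
- camera_model(name): a dict with "vfov" (degrees; the focal length in pixels is half the picture's height over the tangent of half this angle, whatever the lens; pixels are square), "cx", "cy" (the principal point, pixels), "R" (3x3) and "t" (3): a world point X has camera coordinates R X + t; the wrist camera has in their place "T_tool_cam" (4x4, takes a point from camera to tool coordinates, whose origin is the TCP and whose axes are the flange's). Camera axes: x right, y down, z forward; pixel columns grow to the right and rows downward; lengths in m; the calibration is good to about 2 mm. A picture is of the moment at which its call begins: read the wrist's pose just before it. camera_model takes no time and is no camera call.
- bot.job_done(): hands the job in; it is judged then, once.
The state is a dict: "clock": time; "qpos": joint angles; "qd": joint speeds; "joint_efforts": joint torques, N m; "position": TCP position; "tool_rot": TCP orientation; "force": force on the tool from outside, world axes, zero at the start; "moment": the same for the moment, N m; "grip_width": finger opening in m; "finger_force": force on a finger pad.
Only numpy, scipy, OpenCV 4.12 (cv2) and the standard library are available. Lean on these libraries where they do the work, as an engineer would, in place of code of your own. Each camera call takes 0.05 s, during which the arm holds its last target. There are 200 camera calls.

## Working session

There is one attempt and no reset: what is moved stays moved. The work goes in short steps, Python scripts to look and compute and a tool call to move; the robot and the scene stay as the last step left them, time stands still between calls to the robot, and variables do not carry over. Pictures are saved under pics/ and viewed, at most 14 in all, crops included, and the job is handed in when it is done.

Besides the shell and the picture viewer there is one more tool, called after "Call:" as name(argument=value, ...) on one line, values as JSON. move_arm: Moves the arm, as the interface text tells. Its arguments: {"type":"object","properties":{"moves":{"type":"array","items":{"type":"array","items":{"type":"number"}}},"gripper":{"type":"number"},"newtons":{"type":"number"}},"required":["moves"]}

```bash
mkdir -p pics; ls
python3 - <<'E'
from workcell import monitor, grab_frame, camera_model, bot
import cv2, numpy as np
s=monitor.observe(); print(s)
for n in ("scene","top","wrist"):
    cv2.imwrite(f"pics/{n}0.png",grab_frame(n)); c=camera_model(n); print(n,c)
E
```

```text
pics
{'clock': 0.0, 'qpos': array([ 1.24983479,  0.52199459, -0.03630867,  1.60000743,  0.02119638,
        1.02108866, -0.11281045]), 'qd': array([-0.00091713,  0.00080109,  0.00111313,  0.00026977,  0.00022239,
       -0.00039489,  0.00119466]), 'joint_efforts': array([ 2.49540853e-04, -9.27121210e+01,  1.98014170e+00, -3.69930482e+01,
        1.78232737e-02,  8.29210243e-03,  3.09889833e-05]), 'position': array([ 0.15496526, -0.60515441,  0.24473824]), 'tool_rot': array([-3.14048276e+00,  8.55760066e-05,  2.50723016e-01]), 'force': array([-0.85977036, -0.3204953 ,  0.06481426]), 'moment': array([ 0.00633103,  0.02543425, -0.00883571]), 'finger_force': 0.0, 'grip_width': 0.0849699946172666}
scene {'vfov': 47.65412548187181, 'cx': 311.2257565357668, 'cy': 194.65834921988585, 'R': array([[ 8.57354504e-01,  5.14726386e-01,  4.80257310e-05],
       [ 3.20003877e-01, -5.32941683e-01, -7.83307527e-01],
       [-4.03163458e-01,  6.71587604e-01, -6.21634391e-01]]), 't': array([-0.42645935, -0.11138367,  1.60960508])}
top {'vfov': 42.49449261367136, 'cx': 318.5102164381975, 'cy': 196.51452810389546, 'R': array([[ 0.02478596, -0.9995622 ,  0.01615719],
       [-0.98928284, -0.02685099, -0.14352174],
       [ 0.14389274, -0.01242671, -0.98951526]]), 't': array([-0.07810233,  0.53033153,  1.36543588])}
wrist {'vfov': 70.03429824655817, 'cx': 318.23450437479545, 'cy': 200.49991791823277, 'T_tool_cam': array([[-5.60488018e-04, -9.55044093e-01, -2.96463264e-01,
         7.66728463e-02],
       [ 9.99999521e-01, -2.97488756e-04, -9.32233108e-04,
         7.52175473e-04],
       [ 8.02129235e-04, -2.96463645e-01,  9.55043802e-01,
        -1.28928194e-01],
       [ 0.00000000e+00,  0.00000000e+00,  0.00000000e+00,
         1.00000000e+00]])}
```

View pics/scene0.png

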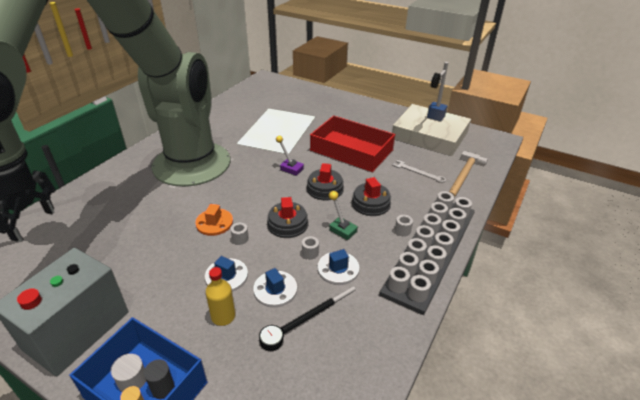

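View pics/top0.png

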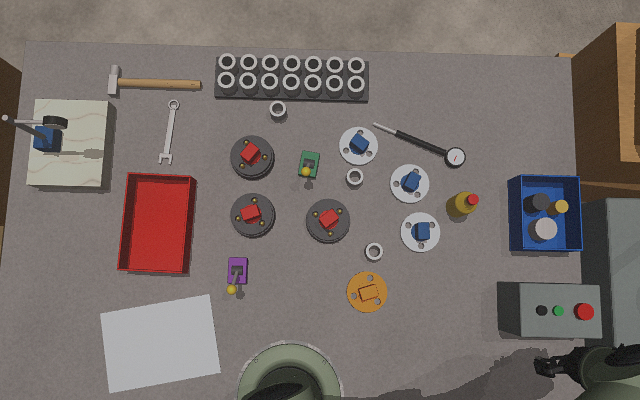

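```bash
cat > h.py <<'E'
from workcell import monitor, grab_frame, camera_model, bot
import cv2, numpy as np
from scipy.spatial.transform import Rotation as Rn
def cam(n,s=None):
    c=camera_model(n); f=200/np.tan(np.radians(c["vfov"])/2)
    K=np.array([[f,0,c["cx"]],[0,f,c["cy"]],[0,0,1]])
    if n=="wrist":
        T=np.eye(4); T[:3,:3]=Rn.from_euler("xyz",s["tool_rot"]).as_matrix(); T[:3,3]=s["position"]
        T=T@c["T_tool_cam"]; R=T[:3,:3].T; t=-R@T[:3,3]
    else: R,t=c["R"],c["t"]
    return K,R,t
def ray(C,p):
    K,R,t=C; return -R.T@t, R.T@np.linalg.inv(K)@np.array([p[0],p[1],1.])
def plane(C,p,z):
    o,d=ray(C,p); return o+d*(z-o[2])/d[2]
def tri(C1,p1,C2,p2):
    (o1,d1),(o2,d2)=ray(C1,p1),ray(C2,p2)
    a=np.linalg.lstsq(np.c_[d1,-d2],o2-o1,rcond=None)[0]
    x,y=o1+d1*a[0],o2+d2*a[1]; return (x+y)/2,np.linalg.norm(x-y)
def proj(C,X):
    K,R,t=C; q=K@(R@np.asarray(X)+t); return q[:2]/q[2]
COL={"red":((0,130,60),(6,255,255)),"blue":((100,100,40),(125,255,255)),"yellow":((20,130,120),(32,255,255)),
 "green":((55,80,30),(90,255,255)),"purple":((130,80,40),(160,255,255)),"orange":((8,140,120),(18,255,255))}
def blobs(img,col,amin=20,amax=1e9):
    h=cv2.cvtColor(img,cv2.COLOR_BGR2HSV); m=cv2.inRange(h,*COL[col])
    if col=="red": m|=cv2.inRange(h,(174,130,60),(180,255,255))
    n,l,st,ce=cv2.connectedComponentsWithStats(m)
    return [(ce[i].round(1),int(st[i,4]),l==i) for i in range(1,n) if amin<=st[i,4]<=amax]
E
python3 - <<'E'
from h import *
for n in ("top","scene"):
    im=cv2.imread(f"pics/{n}0.png"); C=cam(n)
    for c in COL:
        for ce,a,m in blobs(im,c): print(n,c,ce,a,plane(C,ce,0.04 if n=="top" else 0.05).round(3)[:2])
E
```

```text
top red [250.4 153.3] 268 [0.647 0.126]
top red [157.1 223.2] 6631 [0.448 0.369]
top red [472.8 198.9] 96 [ 0.537 -0.487]
top red [250.7 213.4] 285 [0.481 0.118]
top red [328.4 218.8] 288 [ 0.472 -0.093]
top red [583.9 311.1] 256 [ 0.243 -0.779]
top blue [ 45.7 132.9] 174 [0.689 0.691]
top blue [359.7 141.7] 173 [ 0.689 -0.175]
top blue [ 37.8 142.6] 95 [0.661 0.71 ]
top blue [353.7 150.9] 22 [ 0.662 -0.158]
top blue [412.7 180.8] 189 [ 0.583 -0.322]
top blue [403.  179.8] 34 [ 0.585 -0.295]
top blue [548.7 213.4] 3661 [ 0.502 -0.695]
top blue [423.2 230.6] 180 [ 0.446 -0.35 ]
top blue [413.  231.4] 37 [ 0.443 -0.323]
top yellow [305.4 170.9] 65 [ 0.602 -0.027]
top yellow [463.  202.3] 223 [ 0.527 -0.46 ]
top yellow [561.2 205.8] 134 [ 0.524 -0.73 ]
top yellow [231.  289.1] 70 [0.278 0.162]
top green [309.3 161.3] 235 [ 0.629 -0.037]
top green [557.9 310.5] 93 [ 0.243 -0.709]
top purple [237.4 269. ] 339 [0.331 0.147]
top orange [366.7 291.6] 1148 [ 0.28  -0.199]
scene red [82.6 27.9] 197 [-1.421  0.654]
scene red [25.9 64.3] 51 [-1.206  0.17 ]
scene red [352.  142.7] 2995 [0.461 0.3
[... 471 characters left out ...]
 [-1.545  0.598]
scene yellow [279.  138.5] 26 [0.221 0.233]
scene yellow [333.1 194.4] 58 [0.547 0.048]
scene yellow [220.3 300.5] 819 [ 0.513 -0.445]
scene yellow [133.5 390.9] 54 [ 0.51  -0.706]
scene yellow [127.5 396.3] 79 [ 0.509 -0.72 ]
scene green [ 73.1 140.9] 5316 [-0.406 -0.163]
scene green [ 37.9 188.1] 47 [-0.259 -0.399]
scene green [ 35.6 199.2] 20 [-0.214 -0.437]
scene green [ 10.4 211. ] 20 [-0.227 -0.508]
scene green [342.8 229.1] 270 [ 0.646 -0.076]
scene green [ 55.9 280.6] 109 [ 0.125 -0.607]
scene green [ 18.4 386.3] 447 [ 0.306 -0.818]
scene purple [291.3 167.2] 208 [0.358 0.104]
scene orange [514.3 208.3] 289 [1.038 0.265]
scene orange [213.5 220.6] 782 [ 0.312 -0.234]
```

Run:
```python
from h import *
T,S=cam("top"),cam("scene")
t,s=cv2.imread("pics/top0.png"),cv2.imread("pics/scene0.png")
print("ball",tri(T,(305.4,170.9),S,(333.1,194.4)))
for nm,a,b in [("redA",(250.4,153.3),(372,187.9)),("redB",(250.7,213.4),(325.2,173.7)),("redC",(328.4,218.8),(286.6,208.4)),("bl1",(359.0,142.7),(338.3,261)),("bl2",(411.2,180.7),(274,281.7)),("bl3",(421.5,230.7),(225.8,267.2)),("base",(309.3,161.3),(342.8,229.1)),("oil",(472.8,198.9),(215.3,273.1))]:
    print(nm,*[np.round(v,3) for v in tri(T,a,S,b)])
for col,lo,hi,z in(("green",235,235,.025),("red",6631,6631,.07),("purple",300,400,.025)):
    m=blobs(t,col,lo,hi)[0][2]
    if col=="green":
        h=cv2.cvtColor(t,cv2.COLOR_BGR2HSV)
        cv2.imwrite("pics/lev.png",cv2.resize(np.hstack([t[130:200,270:350],t[130:200,320:400]]),None,fx=4,fy=4))
    c=max(cv2.findContours(m.astype(np.uint8),0,2)[0],key=cv2.contourArea)
    r=cv2.boxPoints(cv2.minAreaRect(c)); P=np.array([plane(T,p,z)[:2] for p in r]); print(col,P.round(3).tolist(),P.mean(0), np.linalg.norm(np.diff(P,axis=0),axis=1))
```

```text
ball (array([ 0.58667752, -0.02784782,  0.11742884]), np.float64(0.0006331988035770192))
redA [0.642 0.123 0.063] 0.0
redB [0.479 0.116 0.06 ] 0.001
redC [ 0.469 -0.092  0.061] 0.001
bl1 [ 0.687 -0.174  0.033] 0.002
bl2 [ 0.582 -0.32   0.034] 0.004
bl3 [ 0.447 -0.346  0.036] 0.001
base [ 0.632 -0.038  0.015] 0.007
oil [ 0.52  -0.45   0.155] 0.001
green [[0.597, -0.005], [0.664, -0.016], [0.656, -0.063], [0.589, -0.052]] [ 0.62648113 -0.03411168] [0.06762111 0.04804245 0.06759457]
red [[0.322, 0.456], [0.586, 0.454], [0.574, 0.264], [0.311, 0.272]] [0.44826503 0.36153581] [0.26374702 0.19020927 0.26364083]
purple [[0.296, 0.177], [0.364, 0.174], [0.361, 0.124], [0.293, 0.126]] [0.3285605  0.15024206] [0.06856868 0.05050166 0.06857139]
```

View pics/lev.png

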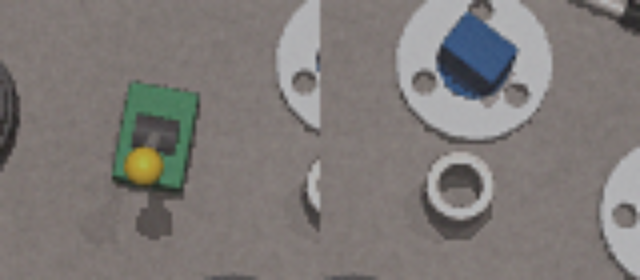

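Call:
move_arm(moves=[[32,49,0,-0.05],[64,97,0,-0.1],[97,146,0,-0.15],[129,195,0,-0.2],[161,243,0,-0.25],[193,292,0,-0.3],[225,341,0,-0.35],[257,389,0,-0.41],[290,438,0,-0.41],[322,487,0,-0.41],[354,535,0,-0.41],[386,584,0,-0.41]], gripper=0)

```text
clock: 1.65
position: [0.5419, -0.0199, 0.2453]
tool_rot: [3.141, 0.0, -0.16]
force: [0.5, -0.2, -0.0]
grip_width: -0.0001
finger_force: 0.0
```

Call:
move_arm(moves=[[0,0,-60,0],[0,0,-110,0],[0,0,-130,0],[0,0,-130,0],[20,-3,-130,0],[35,-6,-130,0],[50,-8,-130,0],[65,-11,-130,0],[80,-13,-130,0],[92,-15,-130,0],[102,-17,-130,0],[102,-17,-130,0]])

```text
clock: 3.15
position: [0.6436, -0.0386, 0.1155]
tool_rot: [-3.141, -0.001, -0.16]
force: [-0.6, -0.1, 0.7]
grip_width: -0.0004
finger_force: 0.0
```

Run:
```python
from h import *
T,S=cam("top"),cam("scene"); s=grab_frame("scene")
cv2.imwrite("pics/s1.png",s)
for b in blobs(s,"yellow",10): print(b[:2])
print(proj(S,(.674,-.042,.11)),proj(S,(.579,-.026,.11)))
cv2.imwrite("pics/s1c.png",cv2.resize(s[150:270,280:420],None,fx=4,fy=4))
```

```text
(array([60.3, 27.6]), 240)
(array([119. ,  17.6]), 136)
(array([279. , 138.5]), 26)
(array([357.2, 207. ]), 63)
(array([220. , 301.5]), 922)
(array([130.4, 393.8]), 171)
[358.57735785 209.44151483] [331.0811693  195.21683958]
```

View pics/s1c.png

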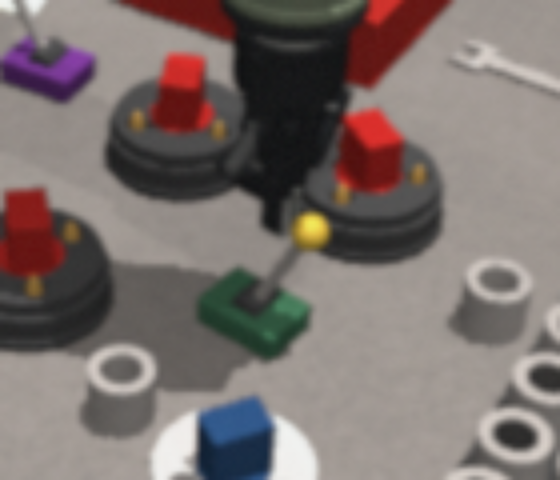

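Call:
move_arm(moves=[[-25,4,0,0],[-30,5,60,0],[-30,5,120,0],[-30,20,180,0.05],[-35,50,240,0.16],[-40,80,260,0.16],[-40,90,260,0.16],[-40,90,260,0.16]], gripper=1)

```text
clock: 4.2
position: [0.6026, 0.0516, 0.3744]
tool_rot: [3.141, 0.001, 0.002]
force: [-0.3, -1.1, -0.1]
grip_width: 0.0854
finger_force: 0.0
```

Run:
```python
from h import *
import pickle
s=monitor.observe(); im=grab_frame("wrist"); cv2.imwrite("pics/w1.png",im); pickle.dump(s,open("w1.pkl","wb"))
print(s["position"])
```

```text
[0.60264584 0.05164866 0.37443616]
```

Call:
move_arm(moves=[[0,-60,0,0],[0,-120,0,0],[0,-180,0,0],[0,-240,0,0],[0,-250,0,0],[0,-250,0,0]])

```text
clock: 5.0
position: [0.6025, -0.1995, 0.3742]
tool_rot: [-3.141, 0.002, -0.001]
force: [-0.0, 0.9, 0.1]
grip_width: 0.085
finger_force: 0.0
```

Run:
```python
from h import *
import pickle
s=monitor.observe(); im=grab_frame("wrist"); cv2.imwrite("pics/w2.png",im); pickle.dump(s,open("w2.pkl","wb"))
print(s["position"])
```

```text
[ 0.60252408 -0.19950852  0.37421753]
```

View pics/w1.png

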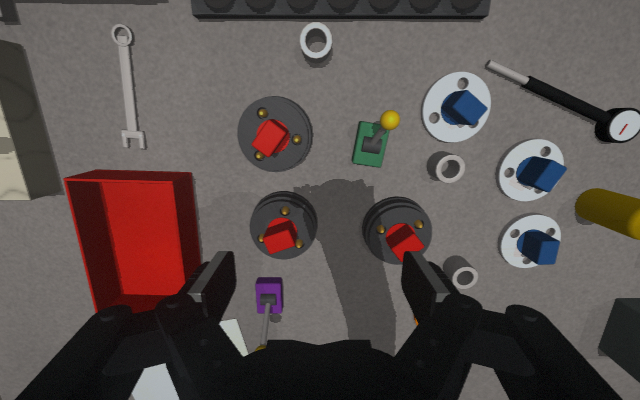

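View pics/w2.png

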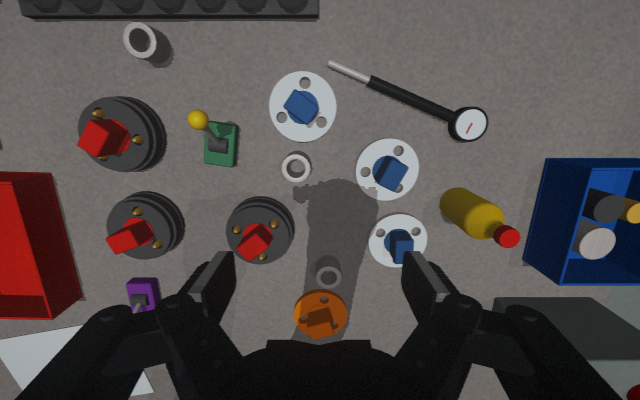

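```bash
cat > m.py <<'E'
from h import *
import pickle
def load(k): return cv2.imread(f"pics/{k}.png"),cam("wrist",pickle.load(open(f"{k}.pkl","rb")))
def brass(im):
    h=cv2.cvtColor(im,cv2.COLOR_BGR2HSV); m=cv2.inRange(h,(12,90,50),(26,255,255))
    n,l,st,ce=cv2.connectedComponentsWithStats(m)
    return [ce[i] for i in range(1,n) if 25<st[i,4]<220]
def discs(im,C,z=0.012):
    """bright plates: centre pixel of ellipse and hole pixel centroids"""
    h=cv2.cvtColor(im,cv2.COLOR_BGR2HSV); m=cv2.inRange(h,(0,0,135),(180,60,255))
    out=[]
    for c in cv2.findContours(m,cv2.RETR_EXTERNAL,2)[0]:
        if cv2.contourArea(c)<1500: continue
        c=cv2.convexHull(c)
        P=np.array([plane(C,p[0],z)[:2] for p in c],np.float32)
        (x,y),(a,b),_=cv2.fitEllipse(P)
        if not(.09<a<.13 and .09<b<.13): continue
        f=np.zeros(m.shape,np.uint8); cv2.drawContours(f,[c],-1,1,-1)
        g=cv2.erode(f,np.ones((5,5)))&(h[...,2]<120).astype(np.uint8)&(h[...,1]<90).astype(np.uint8)
        n,l,st,ce=cv2.connectedComponentsWithStats(g)
        H=[]
        for i in range(1,n):
            q=plane(C,ce[i],z)[:2]; r=np.hypot(*(q-[x,y]))
            if st[i,4]>20 : H.append((q.round(4).tolist(),round(r,4),int(st[i,4]),round(float(np.degrees(np.arctan2(q[1]-y,q[0]-x))),1)))
        out.append((np.round([x,y,a,b],4).tolist(),H))
    return out
def top(im,col,C,z):
    """block top faces: brightest coloured face"""
    out=[]
    for ce,a,m in blobs(im,col,250,3000):
        v=cv2.cvtColor(im,cv2.COLOR_BGR2HSV)[...,2]; mm=m.astype(np.uint8)
        th,_=cv2.threshold(v[m].reshape(-1,1),0,255,cv2.THRESH_OTSU)
        g=mm&(v>th).astype(np.uint8)
        c=max(cv2.findContours(g,0,2)[0],key=cv2.contourArea)
        P=np.array([plane(C,p[0],z)[:2] for p in c],np.float32)
        out.append((ce.round(1),a,cv2.minAreaRect(P)))
    return out
E
python3 - <<'E'
from m import *
(i1,C1),(i2,C2)=load("w1"),load("w2")
b1,b2=brass(i1),brass(i2)
for p in b1:
    c=[(tri(C1,p,C2,q),q) for q in b2]
    c=[(X,e,q) for (X,e),q in c if e<.004 and .02<X[2]<.08]
    print(p.round(1),[(X.round(4),round(e,4),q.round(1)) for X,e,q in c])
for im,C in((i1,C1),(i2,C2)):
    for d in discs(im,C): print(d)
    for r in top(im,"red",C,.087): print("red",r)
    for r in top(im,"blue",C,.057): print("blue",r)
E
```

```text
[262.5 112.7] [(array([0.678 , 0.1369, 0.0461]), np.float64(0.0004), array([ 98.5, 112.7]))]
[296.6 138.5] [(array([0.6386, 0.0856, 0.0437]), np.float64(0.0005), array([137.8, 139. ]))]
[259.1 155.1] [(array([0.6109, 0.1467, 0.0429]), np.float64(0.003), array([103.7, 157.3]))]
[284.9 210.2] [(array([0.5189, 0.108 , 0.0449]), np.float64(0.0008), array([137.6, 210.9]))]
[418.1 223.6] [(array([ 0.4943, -0.122 ,  0.0422]), np.float64(0.0005), array([273.7, 223.1]))]
[380.4 228.6] [(array([ 0.4847, -0.0571,  0.0427]), np.float64(0.0002), array([236.7, 228.6]))]
[260.5 237.5] []
[298.7 243.1] [(array([0.4573, 0.0858, 0.0448]), np.float64(0.0009), array([156.8, 243.7]))]
[260.1 347.2] []
([0.581, -0.32, 0.1099, 0.1103], [([0.6153, -0.3373], np.float64(0.0384), 74, -26.9), ([0.5789, -0.2822], np.float64(0.0379), 68, 93.3), ([0.5468, -0.3378], np.float64(0.0386), 32, -152.5)])
([0.6856, -0.1748, 0.1099, 0.1104], [([0.7238, -0.18], np.float64(0.0386), 81, -7.7), ([0.6713, -0.1405], np.float64(0.0371), 75, 112.6), ([0.6588, -0.2076], np.float64(0.0424), 27, -129.2)])
red (array([271. , 137.2]),
[... 1581 characters left out ...]
 240.5]), 907, ((0.4705800414085388, -0.09248000383377075), (0.030555184930562973, 0.04356635734438896), 39.19540786743164))
red (array([507.6, 236.2]), 415, ((0.48604586720466614, -0.5041335225105286), (0.031100209802389145, 0.0313904695212841), 53.88662338256836))
blue (array([301.5, 106.6]), 845, ((0.6901487112045288, -0.17611846327781677), (0.042737871408462524, 0.037881266325712204), 53.02227783203125))
blue (array([389.1, 172. ]), 784, ((0.581908106803894, -0.31824779510498047), (0.029709402471780777, 0.04429207369685173), 64.10579681396484))
blue (array([398.6, 244. ]), 610, ((0.4470136761665344, -0.34728100895881653), (0.043893445283174515, 0.028475886210799217), 1.7944939136505127))
```

Run:
```python
from m import *
i1,C1=load("w1"); T=cam("top"); t=cv2.imread("pics/top0.png")
for p in((65,178),(193,172),(200,255)): print(plane(C1,p,.07).round(3))
m=blobs(t,"red",6000)[0][2].astype(np.uint8); c=max(cv2.findContours(m,0,2)[0],key=cv2.contourArea)
for p in cv2.approxPolyDP(c,6,True)[:,0]: print(p,plane(T,p,.07)[:2].round(3),plane(T,p,.0)[:2].round(3))
print(monitor.observe()["qpos"].round(2))
for z in (.087,.057):   # triangulated block-top centres, height check
    r1,r2=[ [proj(C,(*r[2][0],z)) for r in top(im,"red" if z>.08 else "blue",C,z)][:3] for im,C in (load("w1"),load("w2"))]
    for a,b in zip(r1,r2): X,e=tri(load("w1")[1],a,load("w2")[1],b); print(X.round(4),round(e,4))
```

```text
[0.581 0.444 0.07 ]
[0.59  0.245 0.07 ]
[0.448 0.251 0.07 ]
[128 172] [0.58  0.447] [0.593 0.472]
[117 269] [0.323 0.455] [0.323 0.481]
[187 272] [0.32  0.273] [0.319 0.29 ]
[195 180] [0.563 0.267] [0.575 0.283]
[ 0.34  0.45 -0.18  1.39  0.08  1.32 -1.41]
[0.6435 0.1257 0.0845] 0.0016
[0.4812 0.1147 0.0877] 0.0003
[ 0.4707 -0.0925  0.0868] 0.0003
[ 0.688  -0.1758  0.0523] 0.0045
[ 0.5818 -0.3182  0.0571] 0.0003
[ 0.447  -0.3471  0.0577] 0.0007
```

Call:
move_arm(moves=[[4,40,0,0.18],[8,80,0,0.36],[12,120,0,0.54],[16,160,-20,0.72],[20,200,-40,0.9],[24,240,-60,1.08],[28,280,-80,1.26],[32,310,-100,1.44],[40,324,-120,1.62],[40,324,-130,1.8],[40,324,-140,1.98],[40,324,-150,2.16]], gripper=1, newtons=80)

```text
clock: 6.55
position: [0.6423, 0.1274, 0.2249]
tool_rot: [-3.142, -0.0, 2.169]
force: [-0.4, -0.3, 0.2]
grip_width: 0.0852
finger_force: 0.0
```

Call:
move_arm(moves=[[0,0,-40,0.17],[0,0,-80,0.33],[0,0,-115,0.33],[0,0,-115,0.33],[0,0,-115,0.33]])

```text
clock: 7.18
position: [0.6434, 0.1268, 0.1119]
tool_rot: [3.14, 0.001, 2.492]
force: [0.6, 0.2, 0.6]
grip_width: 0.0852
finger_force: 0.0
```

Call:
move_arm(moves=[[0,-3,-20,0],[0,-3,-41,0],[0,-3,-41,0]])

```text
clock: 7.55
position: [0.6422, 0.1223, 0.0675]
tool_rot: [-3.14, -0.002, 2.491]
force: [-0.3, -0.1, -0.1]
grip_width: 0.0855
finger_force: 0.0
```

Call:
move_arm(moves=[[0,0,0,0],[0,0,0,0],[0,0,0,0],[0,0,0,0],[0,0,30,0],[0,0,60,0],[0,0,60,0]], gripper=0, newtons=80)

```text
clock: 8.43
position: [0.6439, 0.1227, 0.131]
tool_rot: [3.139, 0.002, 2.49]
force: [0.3, 0.3, -5.4]
grip_width: 0.0307
finger_force: 81.1
```

Call:
move_arm(moves=[[0,0,50,0],[-35,35,55,0.13],[-72,71,55,0.26],[-108,106,55,0.39],[-145,142,55,0.52],[-181,177,55,0.65],[-217,212,55,0.65],[-253,248,55,0.65],[-253,248,20,0.65],[-253,248,-35,0.65],[-253,248,-75,0.65],[-253,248,-75,0.65]])

```text
clock: 9.93
position: [0.3884, 0.3692, 0.0515]
tool_rot: [-3.138, -0.004, -3.142]
force: [-0.5, 0.3, -3.9]
grip_width: 0.0311
finger_force: 81.5
```

Call:
move_arm(moves=[[0,0,0,0],[0,0,0,0],[0,0,0,0],[0,0,60,0],[0,0,120,-0.17],[15,-42,130,-0.34],[30,-84,130,-0.51],[46,-126,130,-0.68],[61,-168,130,-0.85],[77,-210,130,-1.02],[93,-254,120,-1.2],[93,-254,65,-1.205]], gripper=1)

```text
clock: 11.42
position: [0.4863, 0.1132, 0.1211]
tool_rot: [3.135, 0.003, 1.927]
force: [1.4, 1.2, -1.8]
grip_width: 0.0857
finger_force: 0.0
```

Call:
move_arm(moves=[[0,0,0,0],[0,0,0,0]])

```text
clock: 11.68
position: [0.4834, 0.1176, 0.1209]
tool_rot: [3.14, -0.0, 1.937]
force: [-0.3, -0.0, 0.2]
grip_width: 0.0854
finger_force: 0.0
```

Call:
move_arm(moves=[[-2,-2,-25,0],[-2,-2,-51,0],[-2,-2,-51,0]])

```text
clock: 12.05
position: [0.4811, 0.1152, 0.069]
tool_rot: [-3.142, 0.0, 1.937]
force: [-0.9, -0.4, -0.1]
grip_width: 0.0856
finger_force: 0.0
```

Call:
move_arm(moves=[[0,0,0,0],[0,0,0,0],[0,0,0,0],[0,0,0,0],[0,0,30,0],[0,0,60,0],[0,0,110,0],[0,0,110,0.17],[0,0,110,0.17]], gripper=0)

```text
clock: 13.18
position: [0.4809, 0.1141, 0.1784]
tool_rot: [-3.141, 0.0, 2.105]
force: [-0.1, -0.5, -5.4]
grip_width: 0.031
finger_force: 81.7
```

Call:
move_arm(moves=[[4,36,5,0.17],[9,72,5,0.34],[13,108,5,0.51],[18,144,5,0.68],[22,180,5,0.85],[27,216,5,1.02],[32,253,0,1.035],[32,253,-50,1.035],[32,253,-100,1.035],[32,253,-124,1.035],[32,253,-124,1.035]])

```text
clock: 14.55
position: [0.5124, 0.3672, 0.0531]
tool_rot: [-3.14, -0.002, 3.139]
force: [0.4, 0.4, -4.3]
grip_width: 0.0309
finger_force: 81.3
```

Call:
move_arm(moves=[[0,0,0,0],[0,0,0,0],[0,0,0,0],[0,0,60,0],[0,0,120,0],[-5,-50,130,-0.13],[-10,-100,130,-0.26],[-15,-160,130,-0.39],[-20,-220,130,-0.52],[-25,-280,130,-0.65],[-30,-340,130,-0.78],[-35,-400,130,-0.89]], gripper=1)

```text
clock: 16.05
position: [0.4779, -0.0344, 0.185]
tool_rot: [3.141, 0.001, 2.247]
force: [0.1, -0.3, -0.1]
grip_width: 0.0856
finger_force: 0.0
```

Next C at (0.4707, -0.0925), long axis 129° (2.25).

Call:
move_arm(moves=[[-4,-30,-20,0],[-7,-58,-60,0],[-7,-58,-90,0],[-7,-58,-116,0],[-7,-58,-116,0]])

```text
clock: 16.68
position: [0.4705, -0.0902, 0.0677]
tool_rot: [-3.14, -0.001, 2.251]
force: [0.4, -0.2, -0.0]
grip_width: 0.0853
finger_force: 0.0
```

Call:
move_arm(moves=[[0,0,0,0],[0,0,0,0],[0,0,0,0],[0,0,0,0],[0,0,30,0],[0,0,60,0],[0,0,115,0],[0,0,150,0.17],[0,0,150,0.34]], gripper=0)

```text
clock: 17.8
position: [0.472, -0.0907, 0.2209]
tool_rot: [3.141, 0.004, 2.596]
force: [-0.4, 0.2, -5.4]
grip_width: 0.031
finger_force: 80.7
```

Call:
move_arm(moves=[[-2,50,0,0.1],[-5,105,0,0.2],[-8,160,0,0.3],[-11,215,0,0.4],[-14,270,0,0.5],[-17,325,0,0.545],[-19,380,0,0.545],[-21,430,0,0.545],[-21,460,-20,0.545],[-21,460,-70,0.545],[-21,460,-117,0.545],[-21,460,-117,0.545]])

```text
clock: 19.3
position: [0.4493, 0.3693, 0.0994]
tool_rot: [-3.14, -0.002, 3.136]
force: [-0.4, -1.0, -3.2]
grip_width: 0.0308
finger_force: 94.2
```

Run:
```python
from h import *
t=grab_frame("scene"); cv2.imwrite("pics/s2.png",cv2.resize(t[80:220,250:430],None,fx=4,fy=4))
```

```text
(no output)
```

View pics/s2.png

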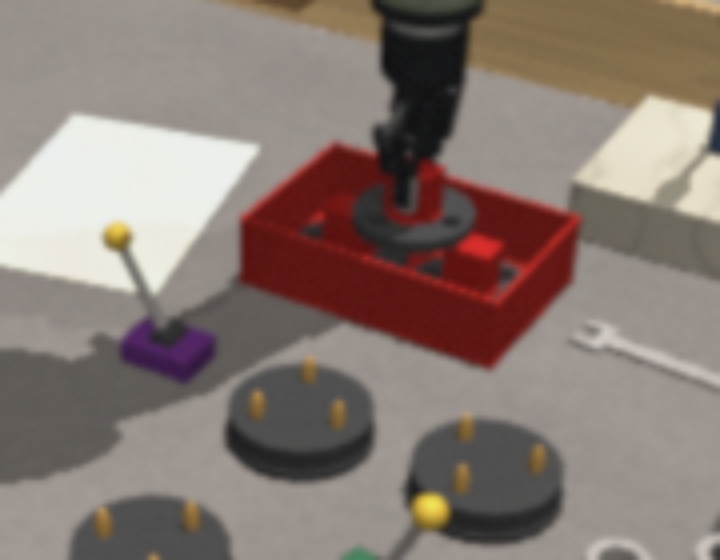

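Call:
move_arm(moves=[[0,0,0,0],[0,0,0,0],[0,0,0,0],[0,0,60,0],[0,0,120,0],[0,0,180,0],[5,-60,230,0],[10,-120,270,0],[15,-180,270,0],[20,-240,270,0],[25,-300,270,0],[30,-350,270,0]], gripper=1)

```text
clock: 20.85
position: [0.4796, 0.0202, 0.3717]
tool_rot: [-3.141, 0.001, 3.135]
force: [0.5, -0.2, 0.4]
grip_width: 0.0857
finger_force: 0.0
```

```bash
cat > snap.py <<'E'
import sys
from m import *
s=monitor.observe(); cv2.imwrite(f"pics/{sys.argv[1]}.png",grab_frame("wrist")); pickle.dump(s,open(f"{sys.argv[1]}.pkl","wb")); print(s["position"],s["tool_rot"])
E
python3 snap.py w3
```

```text
[0.47957043 0.02022221 0.37173584] [-3.14070354e+00  9.48842365e-04  3.13546233e+00]
```

Call:
move_arm(moves=[[0,-60,0,0],[0,-120,0,0],[0,-180,0,0],[0,-240,0,0],[0,-250,0,0],[0,-250,0,0]])

```text
clock: 21.65
position: [0.4797, -0.2274, 0.3713]
tool_rot: [3.141, 0.0, 3.135]
force: [0.7, -0.0, 0.0]
grip_width: 0.0857
finger_force: 0.0
```

```bash
python3 snap.py w4
python3 - <<'E'
from m import *
(i1,C1),(i2,C2)=load("w3"),load("w4")
b1,b2=brass(i1),brass(i2)
for p in b1:
    for q in b2:
        X,e=tri(C1,p,C2,q)
        if e<.004 and .03<X[2]<.08: print(p.round(1),q.round(1),X.round(4),round(e,4))
for im,C in((i1,C1),(i2,C2)):
    for d in discs(im,C): print(d)
    for r in top(im,"blue",C,.057): print("blue",r)
E
```

```text
[ 0.47974412 -0.22739696  0.37126619] [3.14115328e+00 1.33935846e-05 3.13516404e+00]
[239.1 131. ] [400.6 129.5] [ 0.4319 -0.1012  0.0512] 0.0006
[397.1 152.2] [554.1 150.7] [0.4664 0.1442 0.048 ] 0.0007
[267.2 163.4] [423.2 162. ] [ 0.4823 -0.0613  0.0508] 0.0007
[227.4 169.5] [382.5 167.9] [ 0.4914 -0.1252  0.0511] 0.0011
[369.1 183.3] [521.4 181.5] [0.5159 0.1023 0.0487] 0.0013
[388.3 235.7] [532.2 234.2] [0.6088 0.1394 0.0494] 0.0012
[353.1 249.1] [495.1 247.6] [0.6333 0.0794 0.0504] 0.0013
[381.2 268.6] [519.9 267. ] [0.6723 0.1309 0.0498] 0.0016
([0.582, -0.3258, 0.1111, 0.1167], [([0.5504, -0.3469], np.float64(0.038), 30, -146.2), ([0.5706, -0.3104], np.float64(0.0192), 116, 126.5), ([0.6168, -0.338], np.float64(0.0369), 33, -19.4)])
([0.4461, -0.3552, 0.1112, 0.1157], [([0.4341, -0.3544], np.float64(0.012), 229, 176.0), ([0.4632, -0.3278], np.float64(0.0323), 68, 58.0)])
blue (array([ 78. , 140.8]), 655, ((0.44598087668418884, -0.35162895917892456), (0.04422002658247948, 0.02586149051785469), 2.2783074378967285))
blue (array([116.4, 222.8]), 507, ((0.581125020980835, -0.32205
[... 295 characters left out ...]
 0.1106], [([0.4121, -0.3495], np.float64(0.0341), 128, -178.6), ([0.422, -0.3245], np.float64(0.0342), 29, 135.0), ([0.4583, -0.3378], np.float64(0.0163), 49, 41.8), ([0.4639, -0.3154], np.float64(0.0378), 78, 62.0), ([0.4663, -0.3822], np.float64(0.0391), 67, -59.1)])
blue (array([242.6, 139. ]), 779, ((0.44606903195381165, -0.3480813205242157), (0.043891191482543945, 0.02966676838696003), 2.0845108032226562))
blue (array([265.1, 220.2]), 604, ((0.5775881409645081, -0.3125937879085541), (0.037353452295064926, 0.0555025152862072), 62.79545593261719))
blue (array([349. , 271.6]), 581, ((0.685018002986908, -0.17406240105628967), (0.04310618340969086, 0.030017511919140816), 52.66120910644531))
```

View pics/w4.png

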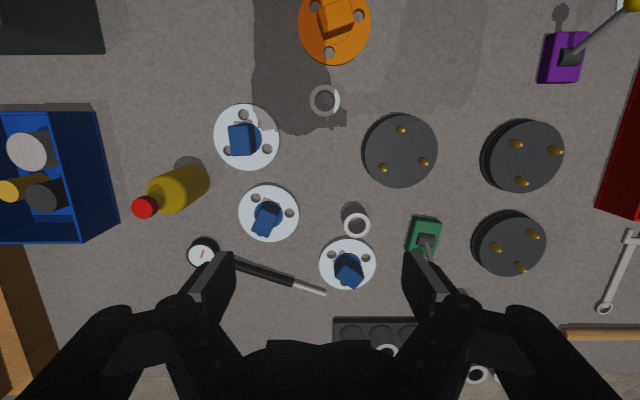

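Call:
move_arm(moves=[[0,60,0,0],[0,120,0,0],[0,180,0,0],[0,240,0,0],[0,260,0,0],[0,260,0,0],[0,260,0,0],[0,260,0,0]])

```text
clock: 22.7
position: [0.4798, 0.0317, 0.3713]
tool_rot: [-3.141, -0.0, 3.135]
force: [-0.9, -0.3, -0.2]
grip_width: 0.0853
finger_force: 0.0
```

```bash
python3 snap.py w5
cat > hubs.py <<'E'
from m import *
from scipy.optimize import least_squares
(i1,C1),(i2,C2)=load("w5"),load("w4")
P=[]
b2=brass(i2)
for p in brass(i1):
    for q in b2:
        X,e=tri(C1,p,C2,q)
        if e<.003 and .03<X[2]<.08: P.append(X); print(p.round(1),q.round(1),X.round(4),round(e,4))
P=np.array(P)
for n,c,y in(("A",(.6425,.1231),22.8),("B",(.4815,.1147),-9.5),("C",(.4707,-.0924),68.5)):
    Q=P[np.hypot(*(P[:,:2]-c).T)<.05][:,:2]
    def f(v):
        a=v[2]+np.radians([0,120,240]); S=np.c_[v[0]+.038*np.cos(a),v[1]+.038*np.sin(a)]
        return (Q-S[np.argmin(np.linalg.norm(Q[:,None]-S[None],axis=2),axis=1)]).ravel()
    r=least_squares(f,[*c,np.radians(y)]); print(n,len(Q),r.x[:2].round(4),np.degrees(r.x[2]).round(1),"rms mm",(1e3*np.sqrt(np.mean(r.fun**2))).round(2))
E
python3 hubs.py
python3 - <<'E'
from m import *
for k in("w5","w4"):
    im,C=load(k)
    for r in top(im,"blue",C,.057): print(k,r)
E
```

```text
[0.47976844 0.03170097 0.37125032] [-3.14130800e+00 -5.61723362e-05  3.13463267e+00]
[235.7 130.5] [400.6 129.5] [ 0.4321 -0.0979  0.0393] 0.0003
[352.2 144.5] [515.2 143.7] [0.4551 0.0855 0.0409] 0.0006
[392.4 151.6] [554.1 150.7] [0.4668 0.1503 0.0405] 0.0004
[263.7 163. ] [423.2 162. ] [ 0.4837 -0.0571  0.0395] 0.0002
[224.4 169. ] [382.5 167.9] [ 0.4933 -0.1223  0.0383] 0.0001
[364.6 182.1] [521.4 181.5] [0.5167 0.1077 0.0411] 0.0008
[384.4 234.9] [532.2 234.2] [0.6117 0.1462 0.0408] 0.0005
[349.5 248.2] [495.1 247.6] [0.6371 0.0857 0.0408] 0.0006
[377.7 267.8] [519.9 267. ] [0.677  0.1381 0.0402] 0.0002
A 3 [0.6419 0.1234] 22.8 rms mm 0.08
B 3 [0.4796 0.1145] -10.4 rms mm 0.1
C 3 [ 0.4697 -0.0924] 68.3 rms mm 0.03
w5 (array([ 70.9, 141.1]), 638, ((0.4453229010105133, -0.34750860929489136), (0.044822581112384796, 0.02953367866575718), 2.161705493927002))
w5 (array([110.3, 223.3]), 529, ((0.5809822678565979, -0.3182906210422516), (0.02996658906340599, 0.04386529698967934), 63.88224792480469))
w4 (array([242.6, 139. ]), 779, ((0.4460693895816803, -0.3480794429779053), (0.04389120638370514, 0.02966679260134697), 2.0845868587493896))
w4 (array([265.1, 220.2]), 604, ((0.5775883793830872, -0.31259170174598694), (0.037353456020355225, 0.0555025152862072), 62.79545593261719))
w4 (array([349. , 271.6]), 581, ((0.685018002986908, -0.17406034469604492), (0.04310610145330429, 0.03001750260591507), 52.66120910644531))
```

Call:
move_arm(moves=[[-5,-55,0,0.02],[-10,-110,0,0.04],[-15,-165,0,0.042],[-20,-220,-30,0.042],[-25,-275,-80,0.042],[-30,-330,-130,0.042],[-34,-380,-180,0.042],[-34,-380,-230,0.042],[-34,-380,-260,0.042],[-34,-380,-260,0.042],[-34,-380,-260,0.042]], gripper=0.8)

```text
clock: 24.12
position: [0.4466, -0.3476, 0.113]
tool_rot: [-3.141, 0.001, -3.105]
force: [-0.1, 0.0, 0.9]
grip_width: 0.0682
finger_force: 0.0
```

Call:
move_arm(moves=[[0,0,-40,0],[0,0,-72,0],[0,0,-72,0],[0,0,-72,0]])

```text
clock: 24.62
position: [0.4469, -0.3481, 0.0416]
tool_rot: [-3.14, 0.002, -3.105]
force: [-0.4, -0.3, 0.4]
grip_width: 0.0682
finger_force: 0.0
```

Call:
move_arm(moves=[[0,0,0,0],[0,0,0,0],[0,0,0,0],[0,0,0,0],[0,0,40,0],[0,0,90,0],[0,0,90,0],[0,0,90,0]], gripper=0)

```text
clock: 25.62
position: [0.4451, -0.3477, 0.1285]
tool_rot: [3.141, -0.001, -3.106]
force: [-0.4, 0.2, -5.7]
grip_width: 0.0305
finger_force: 82.4
```

Call:
move_arm(moves=[[0,0,30,0],[4,40,30,0.05],[8,80,30,0.112],[12,125,30,0.112],[17,170,30,0.112],[21,215,30,0.112],[25,245,30,0.112],[25,255,10,0.112],[25,255,-12,0.112],[25,255,-12,0.112],[25,255,-12,0.112],[25,255,-12,0.112]])

```text
clock: 27.12
position: [0.471, -0.0928, 0.1178]
tool_rot: [-3.141, 0.001, -2.994]
force: [-0.2, 0.2, -5.1]
grip_width: 0.0307
finger_force: 81.8
```

Call:
move_arm(moves=[[-1,0,-10,0],[-1,0,-18,0],[-1,0,-24,0],[-1,0,-30,0],[-1,0,-36,0],[-1,0,-42,0],[-1,0,-45,0],[-1,0,-45,0]])

```text
clock: 28.12
position: [0.4698, -0.0926, 0.0721]
tool_rot: [3.142, -0.0, -2.993]
force: [-0.3, -0.4, -4.6]
grip_width: 0.0306
finger_force: 82.2
```

Call:
move_arm(moves=[[0,0,-1,0],[0,0,-1,0],[0,0,-1,0],[0,0,50,0],[0,0,110,-0.05],[12,-35,130,-0.2],[35,-70,130,-0.35],[57,-115,130,-0.5],[80,-160,130,-0.609],[100,-210,130,-0.609],[112,-226,120,-0.609],[112,-226,60,-0.609]], gripper=0.8)

```text
clock: 29.62
position: [0.584, -0.3208, 0.134]
tool_rot: [3.142, 0.006, 2.678]
force: [1.2, -0.6, -1.0]
grip_width: 0.0684
finger_force: 0.0
```

Call:
move_arm(moves=[[0,0,220,0],[0,0,220,0],[0,0,220,0],[0,0,220,0],[0,0,220,0],[0,0,220,0]])

```text
clock: 30.38
position: [0.5815, -0.3186, 0.3515]
tool_rot: [-3.141, -0.001, 2.681]
force: [-1.0, -0.3, -0.8]
grip_width: 0.0682
finger_force: 0.0
```

```bash
python3 snap.py w6
python3 - <<'E'
from m import *
im,C=load("w6")
for z in(.012,.042): print(z,*discs(im,C,z),sep="\n")
for z in(.057,.087):
  for r in top(im,"blue",C,z): print(z,r)
E
```

```text
[ 0.58151343 -0.31859     0.35151714] [-3.14132158e+00 -8.90170989e-04  2.68083075e+00]
0.012
([0.6248, -0.3, 0.1104, 0.111], [([0.5952, -0.3227], np.float64(0.0373), 43, -142.5), ([0.6232, -0.262], np.float64(0.0381), 69, 92.5), ([0.6604, -0.3176], np.float64(0.0397), 56, -26.2)])
([0.6865, -0.1739, 0.1105, 0.1112], [([0.6716, -0.1386], np.float64(0.0383), 77, 112.8), ([0.6756, -0.1903], np.float64(0.0196), 68, -123.4), ([0.6664, -0.2035], np.float64(0.0358), 50, -124.2), ([0.7257, -0.1777], np.float64(0.0394), 53, -5.6)])
([0.4671, -0.0795, 0.1159, 0.1176], [([0.4424, -0.098], np.float64(0.0309), 37, -143.1), ([0.4911, -0.1091], np.float64(0.0381), 51, -50.9)])
0.042
([0.6178, -0.2991, 0.1033, 0.1039], [([0.5901, -0.3203], np.float64(0.0349), 43, -142.5), ([0.6162, -0.2635], np.float64(0.0356), 69, 92.5), ([0.6511, -0.3155], np.float64(0.0372), 56, -26.2)])
([0.6755, -0.181, 0.1034, 0.1041], [([0.6616, -0.148], np.float64(0.0358), 77, 112.8), ([0.6653, -0.1964], np.float64(0.0184), 68, -123.4), ([0.6567, -0.2087], np.float64(0.0335), 50, -124.2), ([0.7122, -0.1846], np.float64(0.03
[... 323 characters left out ...]
.2]), 763, ((0.6247982382774353, -0.2979038655757904), (0.03354387357831001, 0.04231341555714607), 63.565834045410156))
0.057 (array([430. , 179.4]), 803, ((0.6828583478927612, -0.17927715182304382), (0.05306367203593254, 0.03176121041178703), 52.742218017578125))
0.087 (array([440.1,  13.9]), 906, ((0.48238182067871094, -0.09469946473836899), (0.03719218820333481, 0.036886606365442276), 77.9969253540039))
0.087 (array([339.9, 181.2]), 763, ((0.6170220375061035, -0.29702135920524597), (0.031167782843112946, 0.03931610286235809), 63.565711975097656))
0.087 (array([430. , 179.4]), 803, ((0.6709694862365723, -0.18679778277873993), (0.04930485039949417, 0.02951139397919178), 52.742042541503906))
```

View pics/w6.png

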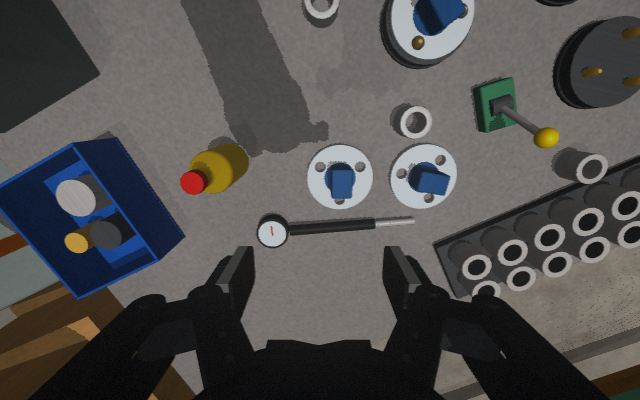

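Call:
move_arm(moves=[[20,9,-60,0],[43,19,-120,0],[43,19,-180,0],[43,19,-235,0],[43,19,-250,0],[43,19,-250,0],[43,19,-250,0]], gripper=0.65)

```text
clock: 31.3
position: [0.6258, -0.3, 0.1046]
tool_rot: [3.141, 0.003, 2.68]
force: [-0.1, -1.0, 0.8]
grip_width: 0.0555
finger_force: 0.0
```

Call:
move_arm(moves=[[0,0,-30,0],[0,0,-61,0],[0,0,-61,0],[0,0,-61,0]])

```text
clock: 31.8
position: [0.6258, -0.3, 0.0436]
tool_rot: [3.141, 0.002, 2.681]
force: [0.9, 0.1, -0.2]
grip_width: 0.0554
finger_force: 0.0
```

Call:
move_arm(moves=[[-1,0,-2,0],[-1,0,-2,0],[-1,0,-2,0],[-1,0,-2,0],[-1,0,40,0],[-1,0,100,0],[-1,0,140,0],[-1,0,140,0]], gripper=0)

```text
clock: 32.8
position: [0.625, -0.3, 0.185]
tool_rot: [-3.142, 0.005, 2.68]
force: [-0.5, -0.4, -4.9]
grip_width: 0.0309
finger_force: 80.9
```

Call:
move_arm(moves=[[-16,46,0,0.05],[-33,95,0,0.1],[-50,145,0,0.15],[-68,195,0,0.2],[-86,245,0,0.25],[-103,295,0,0.288],[-120,345,0,0.288],[-137,390,0,0.288],[-145,415,-20,0.288],[-145,415,-60,0.288],[-145,415,-68,0.288],[-145,415,-68,0.288]])

```text
clock: 34.3
position: [0.4787, 0.1152, 0.1133]
tool_rot: [-3.141, -0.001, 2.969]
force: [1.4, 0.3, -3.2]
grip_width: 0.0308
finger_force: 80.4
```

Call:
move_arm(moves=[[0,0,0,0],[0,0,0,0]])

```text
clock: 34.55
position: [0.4793, 0.1152, 0.1141]
tool_rot: [3.141, 0.001, 2.968]
force: [0.4, -0.4, -3.5]
grip_width: 0.0304
finger_force: 80.4
```

Call:
move_arm(moves=[[1,0,-10,0],[1,0,-18,0],[1,0,-24,0],[1,0,-30,0],[1,0,-36,0],[1,0,-42,0],[1,0,-43,0],[1,0,-43,0]])

```text
clock: 35.55
position: [0.4799, 0.1154, 0.0707]
tool_rot: [-3.141, 0.001, 2.969]
force: [-3.8, -2.8, 12.8]
grip_width: 0.0309
finger_force: 83.1
```

Call:
move_arm(moves=[[0,0,0,0],[0,0,0,0],[0,0,0,0],[0,0,60,0],[0,0,120,0],[0,0,180,0],[0,0,240,0],[20,-30,280,-0.18],[40,-60,280,-0.36],[60,-90,280,-0.54],[60,-90,280,-0.54],[60,-90,280,-0.54]], gripper=0.7)

```text
clock: 37.05
position: [0.5395, 0.026, 0.3502]
tool_rot: [3.142, -0.0, 2.431]
force: [-0.2, 0.4, -0.6]
grip_width: 0.0598
finger_force: 0.0
```

```bash
python3 snap.py w7
python3 - <<'E'
from m import *
im,C=load("w7")
for z in(.012,.042): print(z,*discs(im,C,z),sep="\n")
for z in(.057,.087):
  for r in top(im,"blue",C,z): print(z,r)
E
```

```text
[0.53951185 0.02598264 0.35019622] [ 3.14156216e+00 -4.19050524e-04  2.43072832e+00]
0.012
([0.4688, -0.1057, 0.1151, 0.1178], [([0.4386, -0.0939], np.float64(0.0324), 155, 158.7), ([0.4782, -0.0701], np.float64(0.0368), 81, 75.2), ([0.4963, -0.1377], np.float64(0.0422), 31, -49.4)])
([0.48, 0.1182, 0.1172, 0.1174], [([0.4651, 0.1568], np.float64(0.0413), 69, 111.1), ([0.4547, 0.1138], np.float64(0.0257), 36, -169.9), ([0.4543, 0.0866], np.float64(0.0408), 70, -129.1), ([0.5203, 0.1117], np.float64(0.0408), 57, -9.2)])
0.042
([0.4697, -0.0941, 0.1078, 0.1103], [([0.4415, -0.0831], np.float64(0.0304), 155, 158.7), ([0.4786, -0.0608], np.float64(0.0345), 81, 75.2), ([0.4955, -0.1241], np.float64(0.0395), 31, -49.4)])
([0.4802, 0.1155, 0.1097, 0.1098], [([0.4663, 0.1515], np.float64(0.0387), 69, 111.1), ([0.4565, 0.1113], np.float64(0.0241), 36, -169.9), ([0.4561, 0.0858], np.float64(0.0382), 70, -129.1), ([0.5179, 0.1093], np.float64(0.0382), 57, -9.2)])
0.057 (array([338.6,  89.9]), 1106, ((0.4815789461135864, 0.12019871920347214), (0.03533363342285156, 0.04870309308171272), 79.15811920166016))
0.057 (array([226.9, 181.1]), 1018, ((0.4701891243457794, -0.10020306706428528), (0.05244911089539528, 0.04098062217235565), 8.925204277038574))
0.057 (array([286.6, 293.8]), 763, ((0.6852523684501648, -0.17305569350719452), (0.044227004051208496, 0.02992652915418148), 52.55189895629883))
0.087 (array([338.6,  89.9]), 1106, ((0.4817066490650177, 0.11697492748498917), (0.03282275050878525, 0.04524199664592743), 79.15835571289062))
0.087 (array([226.9, 181.1]), 1018, ((0.4711262285709381, -0.0877641886472702), (0.04872187227010727, 0.03806837648153305), 8.92519760131836))
0.087 (array([286.6, 293.8]), 763, ((0.670906126499176, -0.1554395705461502), (0.041084036231040955, 0.027799785137176514), 52.55195236206055))
```

View pics/w7.png

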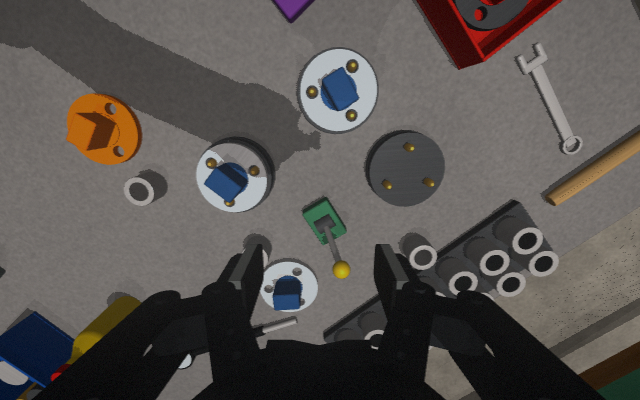

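Call:
move_arm(moves=[[18,-25,0,-0.17],[36,-50,0,-0.34],[54,-75,0,-0.51],[72,-100,0,-0.68],[90,-125,0,-0.85],[108,-150,0,-1.02],[126,-175,-30,-1.19],[146,-200,-80,-1.36],[146,-200,-140,-1.506],[146,-200,-200,-1.506],[146,-200,-240,-1.506],[146,-200,-240,-1.506]], gripper=0.65)

```text
clock: 38.6
position: [0.6843, -0.1733, 0.1076]
tool_rot: [-3.137, 0.002, 0.925]
force: [-0.1, 0.4, 0.9]
grip_width: 0.0553
finger_force: 0.0
```

Call:
move_arm(moves=[[0,0,-35,0],[0,0,-50,0],[0,0,-50,0],[0,0,-50,0]])

```text
clock: 39.1
position: [0.6866, -0.1747, 0.062]
tool_rot: [3.14, -0.001, 0.923]
force: [-0.3, -0.3, 1.0]
grip_width: 0.0558
finger_force: 0.0
```

Call:
move_arm(moves=[[0,0,-15,0],[0,0,-21,0],[0,0,-21,0]])

```text
clock: 39.48
position: [0.6854, -0.1745, 0.0385]
tool_rot: [-3.14, 0.0, 0.923]
force: [-0.4, -0.2, 0.3]
grip_width: 0.0559
finger_force: 0.0
```

Call:
move_arm(moves=[[0,0,0,0],[0,0,0,0],[0,0,0,0],[0,0,0,0],[0,0,40,0],[0,0,100,0],[0,0,160,0],[0,0,175,0],[0,0,175,0]], gripper=0)

```text
clock: 40.6
position: [0.6857, -0.1748, 0.2142]
tool_rot: [3.141, 0.0, 0.923]
force: [-0.7, 0.5, -6.6]
grip_width: 0.0308
finger_force: 81.4
```

Call:
move_arm(moves=[[-45,20,0,0.05],[-85,55,0,0.15],[-110,100,0,0.25],[-115,150,0,0.35],[-110,200,0,0.45],[-85,245,0,0.522],[-60,280,0,0.522],[-43,298,-30,0.522],[-43,298,-80,0.522],[-43,298,-100,0.522],[-43,298,-100,0.522],[-43,298,-100,0.522]])

```text
clock: 42.1
position: [0.6435, 0.1234, 0.1157]
tool_rot: [3.14, -0.001, 1.444]
force: [0.1, -0.2, -3.6]
grip_width: 0.0312
finger_force: 82.1
```

Call:
move_arm(moves=[[0,0,0,0],[0,0,0,0]])

```text
clock: 42.35
position: [0.6432, 0.1233, 0.1153]
tool_rot: [3.14, -0.0, 1.444]
force: [-0.1, -0.1, -4.9]
grip_width: 0.0308
finger_force: 82.1
```

Yaw 82.7° fits; lower 45 mm.

Call:
move_arm(moves=[[-1,0,-10,0],[-1,0,-18,0],[-1,0,-24,0],[-1,0,-30,0],[-1,0,-36,0],[-1,0,-42,0],[-1,0,-45,0],[-1,0,-45,0]])

```text
clock: 43.35
position: [0.6417, 0.1234, 0.0698]
tool_rot: [3.142, 0.0, 1.445]
force: [-4.1, -1.7, 4.7]
grip_width: 0.0311
finger_force: 83.4
```

Call:
move_arm(moves=[[0,0,0,0],[0,0,0,0],[0,0,0,0],[0,0,60,0],[0,0,120,0],[0,0,180,0],[0,0,240,0],[0,-50,290,0],[0,-110,290,0],[0,-110,290,0],[0,-110,290,0]], gripper=0.7)

```text
clock: 44.72
position: [0.6417, 0.0134, 0.3592]
tool_rot: [-3.141, -0.0, 1.444]
force: [-0.6, -0.3, -0.6]
grip_width: 0.0597
finger_force: 0.0
```

```bash
python3 snap.py w8
python3 - <<'E'
from m import *
im,C=load("w8")
print(*discs(im,C,.042),sep="\n")
for b in blobs(im,"yellow",20): print(b[:2],plane(C,b[0],.11).round(3))
t=grab_frame("top"); cv2.imwrite("pics/t8.png",t)
for b in blobs(t,"yellow",20): print(b[:2],plane(cam("top"),b[0],.11).round(3))
cv2.imwrite("pics/v8.png",np.vstack([im,t])[:,:].copy()) ; cv2.imwrite("pics/v8.png",cv2.resize(np.hstack([im,t]),(800,250)))
E
```

```text
[0.64171131 0.01344516 0.35916792] [-3.14138414e+00 -2.60062316e-04  1.44424593e+00]
([0.4797, 0.1158, 0.1094, 0.1105], [([0.4676, 0.1574], np.float64(0.0434), 22, 106.2), ([0.4637, 0.146], np.float64(0.0342), 23, 117.9), ([0.5169, 0.1095], np.float64(0.0377), 47, -9.5), ([0.4542, 0.0923], np.float64(0.0347), 21, -137.3)])
([0.6427, 0.1234, 0.1098, 0.1099], [([0.6776, 0.1379], np.float64(0.0379), 63, 22.5), ([0.6117, 0.1457], np.float64(0.0382), 57, 144.2), ([0.6384, 0.0853], np.float64(0.0383), 66, -96.4)])
(array([12.1, 99.3]), 306) [0.274 0.152 0.11 ]
(array([342.9, 208.4]), 228) [ 0.67  -0.044  0.11 ]
(array([463. , 202.3]), 225) [ 0.517 -0.439  0.11 ]
(array([561.2, 205.8]), 134) [ 0.515 -0.696  0.11 ]
(array([231. , 289.1]), 71) [0.28  0.151 0.11 ]
```

View pics/v8.png

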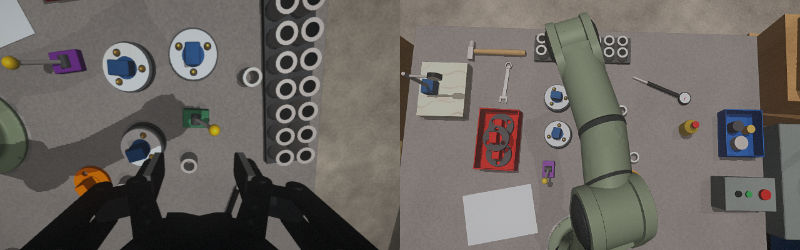

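Call:
move_arm(moves=[[25,-20,0,-0.03],[50,-40,0,-0.03],[74,-62,0,-0.03],[74,-62,-60,-0.03],[74,-62,-120,-0.03],[74,-62,-180,-0.03],[74,-62,-230,-0.03],[74,-62,-244,-0.03],[74,-62,-244,-0.03],[74,-62,-244,-0.03]], gripper=0)

```text
clock: 46.08
position: [0.717, -0.0482, 0.1177]
tool_rot: [3.139, -0.0, 1.415]
force: [-0.0, -0.5, 0.2]
grip_width: 0.0002
finger_force: 0.0
```

Call:
move_arm(moves=[[-15,2,-3,0],[-30,5,-3,0],[-45,7,-3,0],[-60,10,-3,0],[-75,12,-3,0],[-88,14,-3,0],[-98,16,-3,0],[-106,17,-3,0],[-106,17,-3,0],[-90,15,-3,0],[-80,13,50,0],[-80,13,110,0]])

```text
clock: 47.58
position: [0.6361, -0.0357, 0.2259]
tool_rot: [-3.14, -0.0, 1.415]
force: [-0.8, -1.1, 0.3]
grip_width: 0.0004
finger_force: 0.0
```

Call:
move_arm(moves=[[0,20,60,0],[0,60,120,0],[0,60,120,0],[0,60,120,0]])

```text
clock: 48.08
position: [0.636, 0.0245, 0.3452]
tool_rot: [3.141, 0.0, 1.415]
force: [0.4, -0.1, -0.3]
grip_width: -0.0001
finger_force: 0.0
```

```bash
python3 snap.py w9
python3 - <<'E'
from m import *
im,C=load("w9"); s=grab_frame("scene"); S=cam("scene")
print(*discs(im,C,.042),sep="\n")
for i,K in((im,C),(s,S)):
  for b in blobs(i,"yellow",15): print(b[:2],plane(K,b[0],.11).round(3))
cv2.imwrite("pics/s9.png",cv2.resize(s[80:330,180:500],(800,625))[:600])
E
```

```text
[0.6359853  0.0245374  0.34522576] [3.14124077e+00 9.04877254e-05 1.41529058e+00]
([0.4797, 0.1152, 0.1095, 0.1106], [([0.4649, 0.1513], np.float64(0.039), 48, 112.2), ([0.5162, 0.1096], np.float64(0.0369), 44, -8.7), ([0.4556, 0.0805], np.float64(0.0422), 24, -124.8)])
([0.6426, 0.1228, 0.1096, 0.11], [([0.678, 0.1374], np.float64(0.0384), 65, 22.4), ([0.6119, 0.1452], np.float64(0.038), 67, 143.9), ([0.6378, 0.0843], np.float64(0.0387), 63, -97.0)])
(array([334.6,  78.8]), 16) [0.674 0.133 0.11 ]
(array([286.6,  80.4]), 15) [0.617 0.14  0.11 ]
(array([  9.9, 117.6]), 321) [0.275 0.151 0.11 ]
(array([226.2, 120.1]), 16) [0.536 0.107 0.11 ]
(array([312. , 122.5]), 16) [0.639 0.088 0.11 ]
(array([284.2, 219.3]), 108) [ 0.581 -0.032  0.11 ]
(array([60., 27.]), 210) [-1.365  0.492  0.11 ]
(array([118.9,  17.1]), 116) [-1.23  0.77  0.11]
(array([279. , 138.4]), 25) [0.278 0.153 0.11 ]
(array([331.9, 194.8]), 42) [ 0.58  -0.023  0.11 ]
(array([220.1, 300.9]), 873) [ 0.551 -0.479  0.11 ]
(array([130.2, 393.9]), 157) [ 0.547 -0.728  0.11 ]
```

View pics/s9.png

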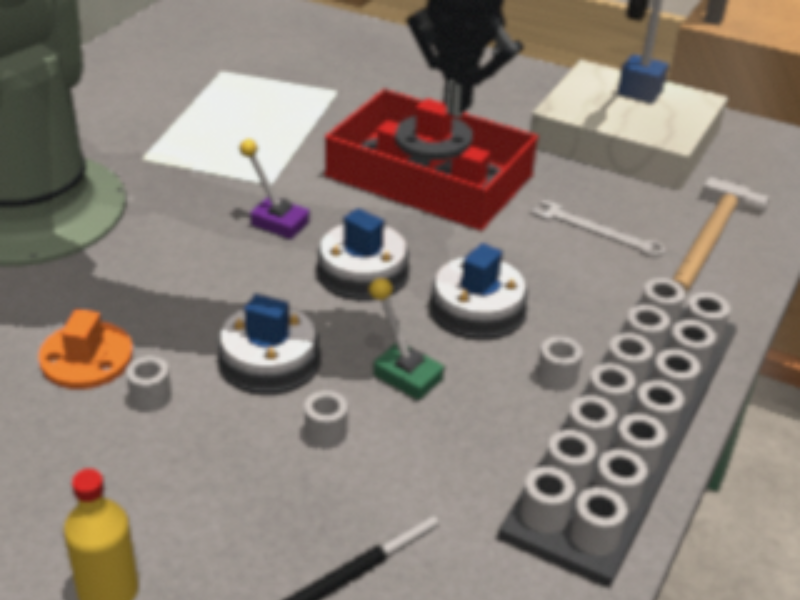

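```bash
python3 -c "
from workcell import bot; print(bot.job_done())"
```

```text
the job is handed in; nothing more can be done
None
```

The job is handed in, though no verdict came back: the lever was released first, all three worn plates are in the scrap crate, the three fresh plates sit flat over the studs in the last pictures, and the lever is back at clamped.

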